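# Close the culture jar, bottom the lid nut and back it off to vent

### The arm

A 7-joint arm with a two-finger parallel gripper is mounted at the origin on a cart in front of the work surface, level with it; the furniture and walls round the work are solid. World frame = base frame: x ahead of the robot, y to its left, z up, the work surface at z = 0. Lengths are in m, angles in rad, forces in N, time in s.
With the tool pointing down it reaches from about 0.4 to 0.85 m from the base axis. Payload 10.4 kg.
Tool frame: the origin (TCP) lies midway between the tips of the shut fingers; the grasp point (between the pads) lies 19 mm behind it; z points along the fingers, x is the direction in which the jaws open and shut, and the axes are right-handed (so a half turn about z gives the same grasp; the last joint's range is limited). The gripper opens to 85 mm and grips with 20 to 120 N. Pads are 22 mm wide; open, the fingers measure 114 mm over their backs; the gripper's body (76 mm by 85 mm) begins 54 mm behind the grasp point. The pads swing forward as they close: fully open they stand 13 mm farther back than shut.
Start: joints at [1.283, 0.332, -0.065, 1.46, 0.022, 1.35, -0.088], TCP at [0.164, -0.603, 0.231] pointing down, gripper open.
Joint ranges: [-2.6, 2.6], [-0.5, 2.12], [-1.47, 1.34], [0.16, 2.42], [-1.27, 4.41], [0.06, 2.06], [-2.6, 2.6]. Speed limits (rad/s): [2.22, 2.22, 2.79, 2.79, 3.14, 3.14, 3.14].

### API

Orientations are given as a unit quaternion [x, y, z, w].
In Python, from workcell import telemetry, eyes, order gives the robot as it stands.
- The arm moves only by the tool servo_tool, never from a script. Its argument "deltas" is a list of rows, each a list of 3 entries, a list of its own where there are three numbers: the shift along the tool's x, y, z in cm, then the turn about the tool's z in rad, then the finger opening in cm, from 0 to 8.54. A call has 1 to 12 rows; each row shifts and turns the pose as measured when the row begins, along the tool's axes as they then stand; what a row does not reach is not made up. A row lasts 1/12 s, in which the tool goes at most 41.7 mm and 7.16 degrees, less where a joint would pass 70% of its speed; a pose out of reach is approached as far as the arm can. A call is refused whole if a number of a shift passes 4.17 or a number of a turn 0.125, either way. A call with a gripper value outside its range is refused whole. The fingers move at their own pace and stop on an object; "force" is the grip in N (left out, the last holds). Time passes only in rows, so rows that do not move let the fingers close. It gives the time, the measured TCP pose, the force and the opening at its end, in the units of the state.
- telemetry.get_obs(): the state, without advancing time (a new reading comes with each control period).
- eyes.camera(name): name is "side" or "top"; returns (picture, depth): 384x512x3 uint8, blue, green, red; 384x512 float32, m along the optical axis (not along the pixel's ray), 0 where there is no reading.
- eyes.calibration(name): a dict with "fx", "fy", "cx", "cy" (pixels), "rvec" (rotation vector, rad) and "tvec" (3), from world to camera coordinates, as OpenCV has them. Camera axes: x right, y down, z forward; pixel columns grow to the right and rows downward; lengths in m; the calibration is good to about 2 mm. A picture is of the moment at which its call begins. calibration takes no time and is no camera call.
- order.hand_in(): hands the job in, once; it reports no verdict.
The state is a dict: "clock": time; "joint_pos": joint angles; "joint_velocities": joint speeds; "tau": joint torques, N m; "position": TCP position; "ee_rot": TCP orientation; "ft_force": force on the tool from outside, world axes, zero at the start; "torque": the same for the moment, N m; "grip_width": opening from 0.0 (shut) to 1.0 (fully open).
Only numpy, scipy, OpenCV 4.12 (cv2) and the standard library are available. Lean on these libraries where they do the work, as an engineer would, in place of code of your own. Each camera call takes 0.05 s, during which the arm holds its last target. There are 200 camera calls.

### The job

Close up the loaded culture jar: swing its lid arm over the jar as far as it goes, then screw the knurled nut on top clockwise until it bottoms out and the lid is tight. Then back the nut off a quarter turn so that the jar can vent, and finish with the gripper still holding the nut there; do not let go. Leave the bottles and the beaker standing where they are.

Things in the scene. Friction and masses are not known exactly. Their poses are not given: they have to be found in the camera images.
- jar: Clear round culture jar (88 mm outside diameter, rim 92 mm above the worktop) holding two dishes, fixed on a grey stand plate 240 x 115 x 12 mm. The stand does not move during the work. Origin: on the jar's axis at worktop level. Its x axis points from the jar toward the steel post of the lid arm, z up.
- jar_mouth (a point): Centre of the jar's rim, 92 mm above the worktop, on the jar's axis.
- post_axis (a point): Point on the upright axis about which the lid arm swings, 118 mm above the worktop, 95 mm from the jar's axis along the jar's +x. The arm's hub there has radius 17 mm and the post's top is 144 mm above the worktop.
- handle (a point): Centre of the grey plastic handle block at the free end of the lid arm: 40 mm along the arm, 14 mm wide, 22 mm high, 110 to 132 mm above the worktop, free beneath. 175 mm from the post's axis, 80 mm beyond the nut. It can be pinched across its width from above, or pushed on its side; it travels on a level arc about post_axis. Its x axis points along the arm toward the post.
- swing_arm (a joint): Angle of the lid arm, rad. 0: against its stop with the lid centred over the jar. Larger is further open, up to 1.6; seen from above, opening is counter-clockwise about the post (the arm, which reaches from the post back over the jar, swings to the jar's -y side) and closing is clockwise. It starts open at 0.8 to 1.3. It stays where it is left; friction 0.2 N m (about 1.2 N at the handle).
- nut_grip (a point): Centre of the knurled steel nut (round, 44 mm diameter, 34 mm high) that stands upright on the lid arm above the lid, 95 mm from the post's axis. When bottomed it spans 138 to 172 mm above the worktop, this point at 155 mm. Below the nut there is a thin spindle (14 mm) and, 127 mm above the worktop, the top of the arm's hub (32 mm diameter). It can be gripped from above across any diameter. Its x and y axes turn with the nut; a thin dark bar on its top points along its -x.
- nut (a joint): Angle of the knurled nut on its spindle relative to the lid arm, rad. 0: bottomed, lid tight on the rim (hard stop). Larger is unscrewed (counter-clockwise from above), up to 3.2. It starts at 1.8 to 2.6. Right-hand thread: clockwise tightens. Nut and lid rise 8 mm per turn (1.27 mm per rad). Turning takes about 0.06 N m and it stays where it is left.
- amber_mid (a point): Centre of the amber reagent bottle, 58 mm diameter, 112 mm high (bystander, loose).
- cup_mid (a point): Centre of the clear beaker, 59 mm diameter, 70 mm high (bystander, loose).
- dropper_mid (a point): Centre of the small dropper bottle, 34 mm diameter, 78 mm high (bystander, loose).

How it is judged:
On the way, in this order (a step that is already met when the one before it is completed fails the run):
1. the lid arm is swung home over the jar (value of joint swing_arm below 0.06 rad), for 0.2 s.
2. the nut is bottomed with the lid arm home (value of joint swing_arm below 0.06 rad and value of joint nut below 0.04 rad), for 0.1 s.
At the end, for the whole second after the job is handed in: The lid arm is within 0.06 rad of its stop; the nut, having been bottomed, is backed off 1.57 rad within 0.35 (about 20 degrees), is still, and is gripped between the fingers (more than 3 N, grasp point within 30 mm of the nut's centre). Bystanders within 30 mm of where they stood and upright (value of joint swing_arm below 0.06 rad and value of joint nut between 1.22 and 1.92 rad and velocity of joint nut between -0.05 and 0.05 rad/s and contact force between nut and the fingers above 3 N and distance between the grasp point and nut_grip below 0.03 m); the arm keeps its last pose, push and grip.
It fails at once if a bottle or the beaker is shoved or knocked over (distance of any of amber_mid, cup_mid, dropper_mid from where it was at the start of the episode above 0.03 m or angle between any of amber_mid, cup_mid, dropper_mid's own z axis and vertical above 0.5 rad).
It also fails if it takes over 62 s, if anything falls off the work surface, if the arm or the gripper's body presses on something with over 40 N, if the wrist force passes 120 N, or if a joint passes its speed limit or range.

## Working session

There is one attempt and no reset: what is moved stays moved. The work goes in short steps, Python scripts to look and compute and a tool call to move; the robot and the scene stay as the last step left them, time stands still between calls to the robot, and variables do not carry over. Pictures are saved under pics/ and viewed, about 8 in all and at most 12, crops included, and the job is handed in when it is done.

Besides the shell and the picture viewer there is one more tool, called after ">>>" as name(argument=value, ...), one argument or row to a line, values as JSON. servo_tool: Moves the arm, as the interface text tells. Its arguments: {"type":"object","properties":{"deltas":{"type":"array"},"force":{"type":"number"}},"required":["deltas"]}

```bash
ls; mkdir -p pics
cat > h.py <<'E'
import numpy as np, cv2
from workcell import telemetry, eyes, order
from scipy.spatial.transform import Rotation as R
def snap(n,fn):
    im,d=eyes.camera(n); cv2.imwrite('pics/%s.png'%fn,im); np.save('pics/%s.npy'%fn,d); return im,d
def world(n,d,u,v,z=None):
    c=eyes.calibration(n); M=cv2.Rodrigues(np.array(c['rvec'],float))[0]; t=np.array(c['tvec'],float).ravel()
    r=np.array([(u-c['cx'])/c['fx'],(v-c['cy'])/c['fy'],1.])
    if z is None: return M.T@(r*d[int(v),int(u)]-t)
    o=-M.T@t; w=M.T@r; return o+w*(z-o[2])/w[2]
E
python3 - <<'E'
from h import *
for n in('top','side'): snap(n,n+'0'); c=eyes.calibration(n); print(n,c)
o=telemetry.get_obs(); print(o)
print(R.from_quat(o['ee_rot']).as_matrix().round(3))
E
```

```text
pics
top {'fx': 466.07761145823065, 'fy': 466.07761145823065, 'cx': 250.5877755406566, 'cy': 188.81642620203974, 'rvec': array([ 2.1675368 , -2.19397246,  0.13193967]), 'tvec': array([-0.0044664 ,  0.55665599,  1.23133409])}
side {'fx': 425.69144144730274, 'fy': 425.69144144730274, 'cx': 257.46576946987295, 'cy': 189.99219313714258, 'rvec': array([ 2.25206989, -0.28131271,  0.10123153]), 'tvec': array([-0.53024692,  0.18040352,  1.32418344])}
{'clock': 0.1, 'joint_pos': array([ 1.28342436,  0.33280897, -0.06469936,  1.46086363,  0.02156413,
        1.34991081, -0.0884929 ]), 'joint_velocities': array([-0.00025991, -0.00195454, -0.00081637, -0.00445922,  0.00066204,
        0.00055694, -0.0003331 ]), 'tau': array([ 7.50000581e-04, -6.26746845e+01,  4.86307754e-02, -3.92434108e+01,
        1.61647762e-02,  7.03673039e-03,  1.52389589e-05]), 'position': array([ 0.16347339, -0.60288603,  0.23059229]), 'ee_rot': array([ 7.94262550e-01, -6.07574342e-01, -5.22592775e-04, -3.84234038e-04]), 'ft_force': array([-0.24280812, -0.37100055, -0.70717788]), 'torque': array([-0.03893488, -0.02527064,  0.02334805]), 'grip_width': 1.0036665070999526}
[[ 0.262 -0.965 -0.   ]
 [-0.965 -0.262  0.001]
 [-0.001  0.    -1.   ]]
```

View pics/top0.png

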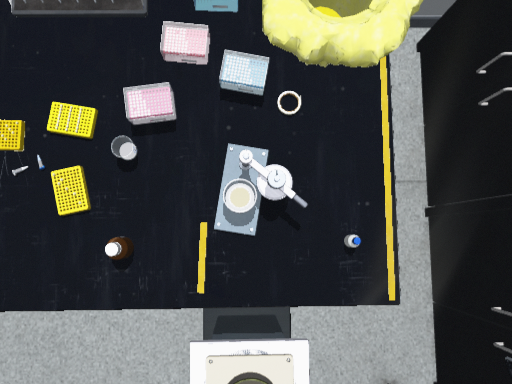

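View pics/side0.png

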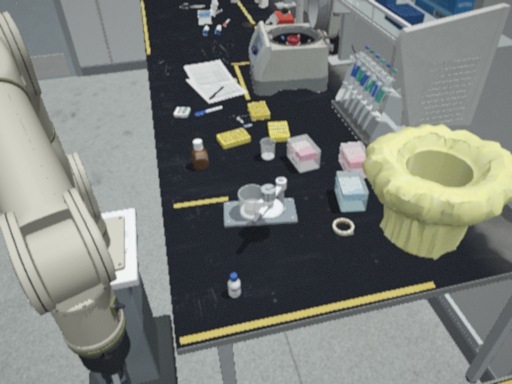

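Run:
```python
from h import *
im=cv2.imread('pics/top0.png'); c=im[130:250,200:330]; cv2.imwrite('pics/c0.png',cv2.resize(c,None,fx=5,fy=5,interpolation=cv2.INTER_CUBIC))
d=np.load('pics/top0.npy')
for n,u,v,z in [('post',246,157,.144),('nut',277,179,.172),('handle',300,200,.132),('jar',240,196,.092),('amber',118,248,.1),('cup',124,148,.07),('drop',352,241,.078)]: print(n,world('top',d,u,v,z).round(4),world('top',d,u,v).round(3))
```

```text
post [0.624  0.0017 0.144 ] [0.624 0.002 0.142]
nut [ 0.5652 -0.0716  0.172 ] [ 0.564 -0.071  0.178]
handle [ 0.517  -0.1309  0.132 ] [ 0.517 -0.131  0.13 ]
jar [0.532  0.0176 0.092 ] [0.536 0.018 0.042]
amber [0.4044 0.3237 0.1   ] [0.404 0.324 0.101]
cup [0.6634 0.3198 0.07  ] [0.676 0.337 0.002]
drop [ 0.4136 -0.2696  0.078 ] [ 0.413 -0.273  0.064]
```

View pics/c0.png

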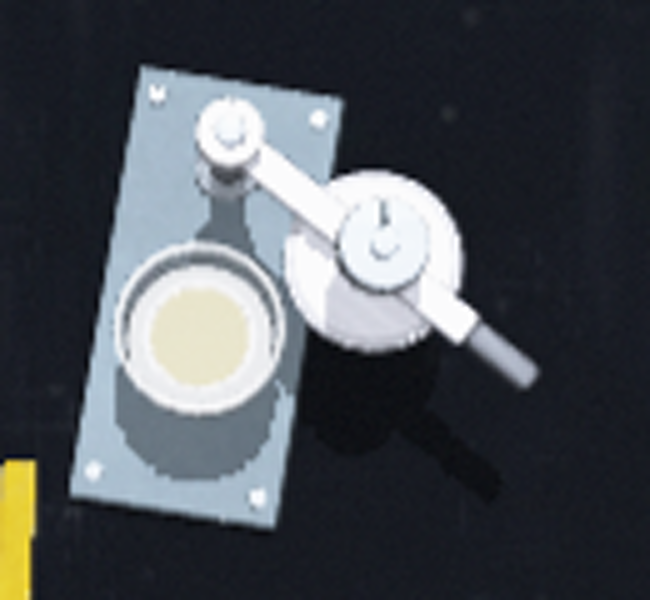

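Top view: post at about (246,154), nut (276,179), handle (301,201) and jar rim (240,195). That puts the swing at about 1.03 rad. The bystanders are far away, so I'm moving above the handle first.

>>> servo_tool(
  deltas=[
    [[-2.4,-3.1,0],0,5],
    [[-2.4,-3.1,0],0,5],
    [[-2.4,-3.1,0],0,5],
    [[-2.4,-3.1,0],0,5],
    [[-2.4,-3.1,0],0,5],
    [[-2.4,-3.1,0],0,5],
    [[-2.4,-3.1,0],0,5],
    [[-2.4,-3.1,0],0,5],
    [[-2.4,-3.1,0],0,5],
    [[-2.4,-3.1,0],0,5],
    [[-2.4,-3.1,0],0,5],
    [[-2.4,-3.1,0],0,5],
  ],
)

```text
clock: 1.1
position: [0.4503, -0.2177, 0.2247]
ee_rot: [0.789, -0.615, -0.004, 0.001]
ft_force: [0.9, -0.8, -0.2]
grip_width: 0.584
```

```bash
cat >> h.py <<'E'
P=np.array([.629,.001]); H=np.radians(170.6)
def hpos(a,r=.175): return P+r*np.array([np.cos(H+a),np.sin(H+a)])
def go(x,y,z,head=None):
    o=telemetry.get_obs(); M=R.from_quat(o['ee_rot']).as_matrix()
    h=np.arctan2(M[1,0],M[0,0])
    print('clk %.2f pos'%o['clock'],o['position'].round(4),'head %.1f'%np.degrees(h),'tilt',M[:,2].round(3),'F',o['ft_force'].round(1),'T',o['torque'].round(2),'grip %.3f'%o['grip_width'],'j7 %.2f'%o['joint_pos'][6], 'd_tool_cm',(M.T@(np.array([x,y,z])-o['position'])*100).round(2), end=' ')
    if head is not None: print('turn about tool z', -((np.radians(head)-h+np.pi/2)%np.pi-np.pi/2).round(3))
E
python3 -c "
from h import *
print(hpos(1.03)); go(.517,-.131,.23,-40.3)"
```

```text
[ 0.5156131  -0.13229821]
clk 1.10 pos [ 0.4503 -0.2177  0.2247] head -75.9 tilt [-0.009  0.003 -1.   ] F [ 0.9 -0.8 -0.2] T [-0.04 -0.05  0.  ] grip 0.584 j7 -1.00 d_tool_cm [-6.78 -8.59 -0.56] turn about tool z -0.62
```

>>> servo_tool(
  deltas=[
    [[-2.4,-3.0,0],0,4.2],
    [[-2.4,-3.0,0],0,4.2],
    [[-2.0,-2.6,0],0,4.2],
    [[0,0,0],-0.12,4.2],
    [[0,0,0],-0.12,4.2],
    [[0,0,0],-0.12,4.2],
    [[0,0,0],-0.12,4.2],
    [[0,0,0],-0.12,4.2],
    [[0,0,0],-0.05,4.2],
    [[0,0,0],0,4.2],
  ],
)

```text
clock: 1.93
position: [0.5226, -0.1119, 0.2215]
ee_rot: [0.949, -0.314, -0.007, -0.002]
ft_force: [0.3, -0.3, -0.0]
grip_width: 0.495
```

```bash
python3 -c "
from h import *
go(.516,-.132,.11,-40.3)"
```

```text
clk 1.93 pos [ 0.5226 -0.1119  0.2215] head -36.6 tilt [-0.012  0.009 -1.   ] F [ 0.3 -0.3 -0. ] T [-0.01  0.   -0.03] grip 0.495 j7 -0.60 d_tool_cm [ 0.84  2.01 11.14] turn about tool z 0.065
```

>>> servo_tool(
  deltas=[
    [[0.84,2.0,0],0.065,4.2],
    [[0,0,2.5],0,4.2],
    [[0,0,0],0,4.2],
  ],
)

```text
clock: 2.18
position: [0.5168, -0.1335, 0.1957]
ee_rot: [0.937, -0.349, -0.007, -0.002]
ft_force: [-0.3, 0.6, -1.0]
grip_width: 0.49
```

Run:
```python
from h import *
go(.516,-.132,.107,-40.3)
im,d=snap('top','top1'); cv2.imwrite('pics/c1.png',cv2.resize(im[130:250,220:350],None,fx=5,fy=5,interpolation=cv2.INTER_CUBIC))
```

```text
clk 2.18 pos [ 0.5168 -0.1335  0.1957] head -40.9 tilt [-0.012  0.009 -1.   ] F [-0.3  0.6 -1. ] T [ 0.06  0.01 -0.03] grip 0.490 j7 -0.63 d_tool_cm [-0.02 -0.06  8.87] turn about tool z -0.01
```

View pics/c1.png

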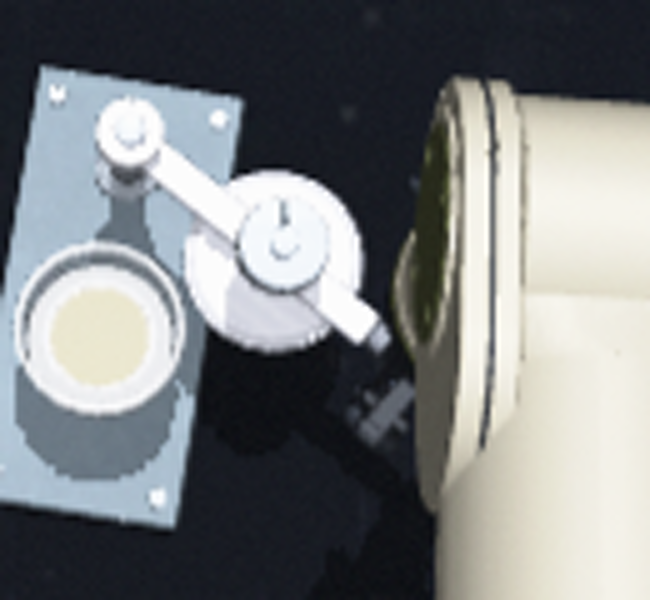

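The handle is hidden under the wrist. The nut and arm haven't moved, and the tool numbers agree, so I'm descending to straddle the handle.

>>> servo_tool(
  deltas=[
    [[0,0,2.5],0,4.2],
    [[0,0,2.5],0,4.2],
    [[0,0,2.2],0,4.2],
    [[0,0,1.6],0,4.2],
    [[0,0,0],0,4.2],
  ],
)

```text
clock: 2.65
position: [0.5206, -0.1351, 0.1141]
ee_rot: [0.936, -0.353, -0.002, -0.002]
ft_force: [-0.9, 0.1, -0.6]
grip_width: 0.494
```

Run:
```python
from h import *
go(.516,-.132,.107,-40.3)
im,d=snap('side','side1'); cv2.imwrite('pics/c2.png',cv2.resize(im[140:300,190:350],None,fx=3.7,fy=3.7,interpolation=cv2.INTER_CUBIC))
```

```text
clk 2.65 pos [ 0.5206 -0.1351  0.1141] head -41.4 tilt [-0.002  0.005 -1.   ] F [-0.9  0.1 -0.6] T [-0.06  0.03  0.04] grip 0.494 j7 -0.68 d_tool_cm [-0.54  0.07  0.71] turn about tool z -0.019
```

View pics/c2.png

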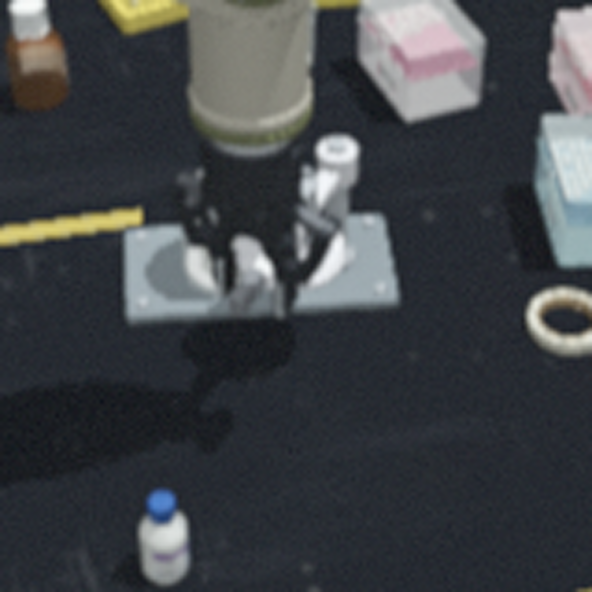

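The two fingers straddle the grey handle, so I'm pushing it along the arc.

>>> servo_tool(
  deltas=[
    [[-1.2,0,0.5],0,4.2],
    [[-1.75,-0.1,0],0.1,4.2],
    [[-1.75,-0.1,0],0.1,4.2],
    [[-1.75,-0.1,0],0.1,4.2],
    [[-1.75,-0.1,0],0.1,4.2],
  ],
)

```text
clock: 3.12
position: [0.4752, -0.0739, 0.1196]
ee_rot: [0.841, -0.541, 0.004, -0.003]
ft_force: [0.9, -2.2, -0.5]
grip_width: 0.495
```

```bash
cat >> h.py <<'E'
def arc():
    o=telemetry.get_obs(); p=o['position'][:2]-P; a=(np.arctan2(p[1],p[0])-H+np.pi)%(2*np.pi)-np.pi
    print('tcp angle %.3f rad radius %.4f'%(a,np.hypot(*p)),'ideal head %.1f'%np.degrees(H+a-3*np.pi/2+np.pi))
E
python3 -c "
from h import *
go(.516,-.132,.107,-40.3);arc()"
```

```text
clk 3.12 pos [ 0.4752 -0.0739  0.1196] head -65.5 tilt [ 0.01   0.001 -1.   ] F [ 0.9 -2.2 -0.5] T [-0.28 -0.12 -0.01] grip 0.495 j7 -1.16 d_tool_cm [ 6.98 -1.29  1.3 ] turn about tool z -0.441
tcp angle 0.617 rad radius 0.1710 ideal head 116.0
```

>>> servo_tool(
  deltas=[
    [[-1.75,0.0,0.6],0.1,4.2],
    [[-1.75,-0.05,0.4],0.1,4.2],
    [[-1.75,-0.1,0.2],0.1,4.2],
    [[-1.75,-0.1,0.1],0.1,4.2],
    [[-1.5,-0.1,0.1],0.09,4.2],
  ],
)

```text
clock: 3.53
position: [0.4638, 0.0099, 0.1163]
ee_rot: [-0.673, 0.74, -0.01, 0.007]
ft_force: [-0.8, -1.4, -0.4]
grip_width: 0.489
```

```bash
python3 -c "
from h import *
go(.516,-.132,.107,-40.3);arc()"
```

```text
clk 3.53 pos [0.4638 0.0099 0.1163] head -95.5 tilt [ 0.023 -0.006 -1.   ] F [-0.8 -1.4 -0.4] T [-0.29  0.2  -0.03] grip 0.489 j7 -1.85 d_tool_cm [13.63 -6.52  1.14] turn about tool z -0.963
tcp angle 0.110 rad radius 0.1655 ideal head 86.9
```

>>> servo_tool(
  deltas=[
    [[-1.3,0.4,0.4],0.06,4.2],
    [[-1.0,0.2,0.2],0.04,4.2],
    [[-0.6,0,0.1],0,4.2],
    [[-0.5,0,0],0,4.2],
  ],
)

```text
clock: 3.87
position: [0.4665, 0.0473, 0.1167]
ee_rot: [-0.631, 0.775, -0.014, 0.009]
ft_force: [-4.3, -29.7, -13.6]
grip_width: 0.49
```

```bash
python3 -c "
from h import *
go(.516,-.132,.107,-40.3);arc()"
```

```text
clk 3.87 pos [0.4665 0.0473 0.1167] head -101.7 tilt [ 0.032 -0.01  -0.999] F [ -4.3 -29.7 -13.6] T [-6.39  0.85  0.08] grip 0.490 j7 -2.06 d_tool_cm [16.54 -8.45  1.3 ] turn about tool z -1.072
tcp angle -0.113 rad radius 0.1690 ideal head 74.1
```

About 30 N at the expected angle means the arm is at its stop. I'm easing off and raising.

>>> servo_tool(
  deltas=[
    [[0.9,0,0],0,4.2],
    [[0,0,-2],0,4.2],
    [[0,0,-3],0,4.2],
    [[0,0,-3],0,7.5],
    [[0,0,-3],0,7.5],
    [[0,0,-2],0,7.5],
    [[0,0,0],0,7.5],
  ],
)

```text
clock: 4.45
position: [0.4615, 0.0373, 0.2581]
ee_rot: [-0.635, 0.773, -0.014, 0.011]
ft_force: [-0.1, 0.4, -0.1]
grip_width: 0.881
```

Run:
```python
from h import *
go(.534,.018,.25,0)
im,d=snap('top','top2'); cv2.imwrite('pics/c3.png',cv2.resize(im[130:250,180:310],None,fx=5,fy=5,interpolation=cv2.INTER_CUBIC))
```

```text
clk 4.45 pos [0.4615 0.0373 0.2581] head -101.2 tilt [ 0.036 -0.008 -0.999] F [-0.1  0.4 -0.1] T [-0.02  0.01  0.06] grip 0.881 j7 -1.93 d_tool_cm [ 0.48 -7.46  1.08] turn about tool z 1.375
```

View pics/c3.png

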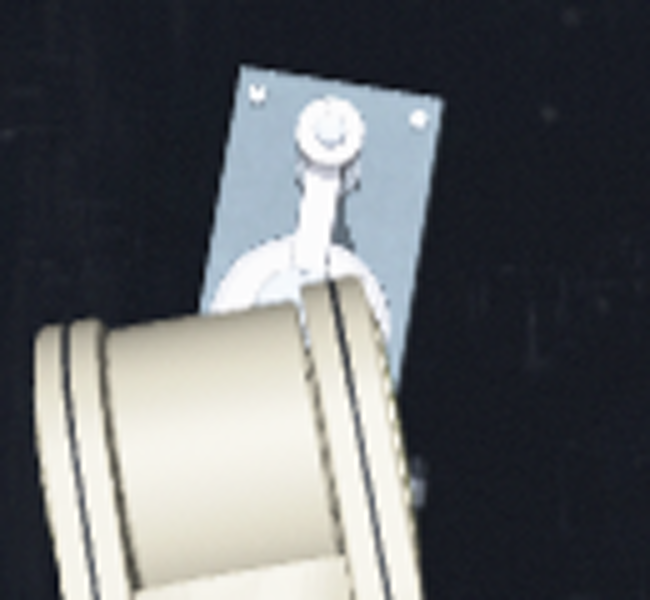

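>>> servo_tool(
  deltas=[
    [[-3.5,0.7,0],-0.12,7.5],
    [[-3.5,0.7,0],-0.12,7.5],
    [[-3.5,0.7,0],-0.12,7.5],
    [[-3.5,0.7,0],-0.12,7.5],
    [[0,0,0],-0.12,7.5],
    [[0,0,0],-0.12,7.5],
    [[0,0,0],-0.12,7.5],
    [[0,0,0],-0.12,7.5],
    [[0,0,0],-0.12,7.5],
    [[0,0,0],-0.12,7.5],
    [[0,0,0],-0.12,7.5],
    [[0,0,0],-0.12,7.5],
  ],
)

```text
clock: 5.5
position: [0.4329, 0.1789, 0.2486]
ee_rot: [0.99, -0.142, 0.014, 0.001]
ft_force: [0.1, -0.2, 0.5]
grip_width: 0.874
```

>>> servo_tool(
  deltas=[
    [[0,0,0],-0.12,7.5],
    [[0,0,0],-0.12,7.5],
    [[0,0,0],-0.12,7.5],
    [[0,0,0],-0.12,7.5],
    [[0,0,0],-0.12,7.5],
    [[0,0,0],-0.12,7.5],
    [[0,0,0],-0.12,7.5],
    [[0,0,0],-0.12,7.5],
    [[0,0,0],-0.12,7.5],
    [[0,0,0],-0.12,7.5],
    [[0,0,0],-0.12,7.5],
    [[0,0,0],0,7.5],
  ],
)

```text
clock: 6.5
position: [0.431, 0.1743, 0.24]
ee_rot: [0.853, 0.521, 0.006, 0.006]
ft_force: [-0.5, -0.8, 0.2]
grip_width: 0.879
```

Run:
```python
from h import *
go(.534,.018,.25,0)
im,d=snap('top','top3'); cv2.imwrite('pics/c4.png',cv2.resize(im[130:250,180:310],None,fx=5,fy=5,interpolation=cv2.INTER_CUBIC))
```

```text
clk 6.50 pos [0.431  0.1743 0.24  ] head 62.9 tilt [ 0.016 -0.004 -1.   ] F [-0.5 -0.8  0.2] T [-0.03 -0.    0.02] grip 0.879 j7 0.62 d_tool_cm [-9.21 16.31 -0.76] turn about tool z 1.097
```

View pics/c4.png

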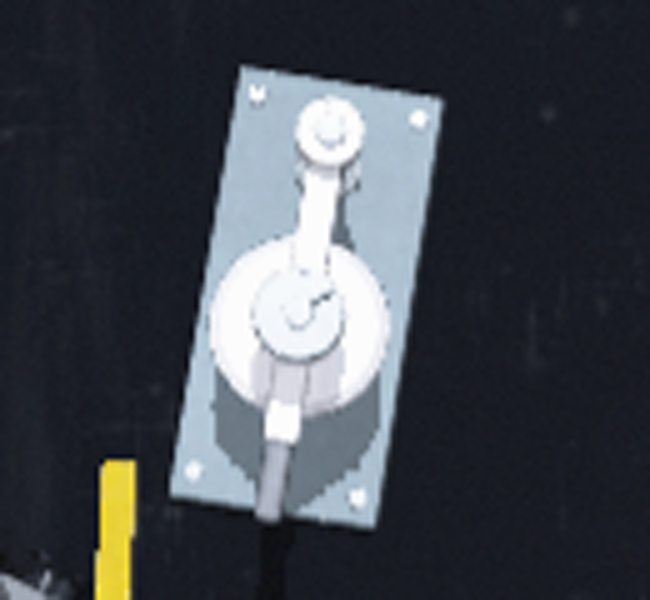

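The lid is centred over the jar. The nut top is at crop (299,313) and the bar points to (335,292), so the nut is at about 2.26 rad.

Run:
```python
from h import *
d=np.load('pics/top3.npy'); p=world('top',d,239.8,192.6,.174); print('nut',p,world('top',d,239.8,192.6)); b=world('top',d,180+335/5,130+292/5,.174); v=p-b
print('nut x head',np.degrees(np.arctan2(v[1],v[0])))
print('handle',world('top',d,180+272/5,130+480/5,.132), hpos(0))
go(p[0],p[1],.24,62.9)
```

```text
nut [0.53325538 0.01790018 0.174     ] [0.53303646 0.01789806 0.17639544]
nut x head 119.72731145163979
handle [0.45490987 0.03208604 0.132     ] [0.45634987 0.02958204]
clk 6.55 pos [0.431  0.1742 0.24  ] head 62.4 tilt [ 0.016 -0.005 -1.   ] F [-0.1 -0.1 -0.5] T [ 0.02  0.04 -0.04] grip 0.879 j7 0.61 d_tool_cm [-9.12 16.3   0.23] turn about tool z -0.008
```

>>> servo_tool(
  deltas=[
    [[-1.9,3.4,0],0,7.5],
    [[-1.9,3.4,0],0,7.5],
    [[-1.9,3.4,0],0,7.5],
    [[-1.9,3.3,0],0,7.5],
    [[-1.0,1.8,0],0,7.5],
    [[0,0,0],0,7.5],
  ],
)

```text
clock: 7.05
position: [0.5287, 0.021, 0.2404]
ee_rot: [0.861, 0.509, 0.005, 0.006]
ft_force: [0.1, -0.1, 0.7]
grip_width: 0.88
```

```bash
python3 -c "
from h import *
go(.5335,.018,.14,62.9)"
```

```text
clk 7.05 pos [0.5287 0.021  0.2404] head 61.2 tilt [ 0.015 -0.005 -1.   ] F [ 0.1 -0.1  0.7] T [-0. -0. -0.] grip 0.880 j7 0.87 d_tool_cm [-0.06  0.41 10.04] turn about tool z -0.03
```

>>> servo_tool(
  deltas=[
    [[0,0.4,2.0],0,7.5],
    [[0,0,2.5],0,7.5],
    [[0,0,2.5],0,7.5],
    [[0,0,2.0],0,7.5],
    [[0,0,0],0,7.5],
  ],
)

```text
clock: 7.47
position: [0.534, 0.0179, 0.1467]
ee_rot: [0.867, 0.498, 0.006, 0.005]
ft_force: [-1.8, 0.3, -0.7]
grip_width: 0.878
```

```bash
python3 -c "
from h import *
go(.5335,.018,.14,62.9)"
```

```text
clk 7.47 pos [0.534  0.0179 0.1467] head 59.8 tilt [ 0.016 -0.003 -1.   ] F [-1.8  0.3 -0.7] T [-0.02  0.07  0.02] grip 0.878 j7 0.80 d_tool_cm [-0.02 -0.06  0.66] turn about tool z -0.055
```

Now closing on the nut.

>>> servo_tool(
  deltas=[
    [[0,0,0.5],0,5.5],
    [[0,0,0.1],0,4.5],
    [[0,0,0],0,3.5],
    [[0,0,0],0,3.5],
    [[0,0,0],0,3.5],
    [[0,0,0],0,3.5],
  ],
  force=50,
)

```text
clock: 7.97
position: [0.5339, 0.0193, 0.1418]
ee_rot: [0.868, 0.496, 0.007, 0.005]
ft_force: [2.8, -0.3, -10.1]
grip_width: 0.495
```

```bash
python3 -c "
from h import *
go(.5335,.018,.14,62.9)"
```

```text
clk 7.97 pos [0.5339 0.0193 0.1418] head 59.5 tilt [ 0.016 -0.002 -1.   ] F [  2.8  -0.3 -10.1] T [-0.09 -0.48  0.  ] grip 0.495 j7 0.79 d_tool_cm [-0.14  0.03  0.18] turn about tool z -0.059
```

>>> servo_tool(
  deltas=[
    [[0,0,0.01],0.1,3.5],
    [[0,0,0.01],0.1,3.5],
    [[0,0,0.01],0.1,3.5],
    [[0,0,0.01],0.1,3.5],
    [[0,0,0.01],0.1,3.5],
    [[0,0,0.01],0.1,3.5],
    [[0,0,0.01],0.1,3.5],
    [[0,0,0.01],0.1,3.5],
  ],
)

```text
clock: 8.63
position: [0.5336, 0.0191, 0.1407]
ee_rot: [0.995, 0.103, 0.007, 0.002]
ft_force: [5.0, 0.7, -8.8]
grip_width: 0.5
```

```bash
python3 -c "
from h import *
go(.5335,.018,.14,62.9)"
```

```text
clk 8.63 pos [0.5336 0.0191 0.1407] head 11.8 tilt [ 0.015 -0.003 -1.   ] F [ 5.   0.7 -8.8] T [-0.42  0.13  0.05] grip 0.500 j7 -0.02 d_tool_cm [-0.03  0.11  0.07] turn about tool z -0.892
```

>>> servo_tool(
  deltas=[
    [[0,0,0.02],0.1,3.5],
    [[0,0,0.02],0.1,3.5],
    [[0,0,0.02],0.1,3.5],
    [[0,0,0.02],0.1,3.5],
    [[0,0,0.02],0.1,3.5],
    [[0,0,0.02],0.1,3.5],
    [[0,0,0.02],0.1,3.5],
    [[0,0,0.02],0.1,3.5],
    [[0,0,0.02],0.1,3.5],
    [[0,0,0.02],0.1,3.5],
    [[0,0,0.02],0.1,3.5],
  ],
)

```text
clock: 9.55
position: [0.5335, 0.0193, 0.1392]
ee_rot: [0.889, -0.459, 0.006, -0.002]
ft_force: [3.4, -0.7, -7.5]
grip_width: 0.503
```

```bash
python3 -c "
from h import *
go(.5335,.018,.14,62.9)"
```

```text
clk 9.55 pos [0.5335 0.0193 0.1392] head -54.6 tilt [ 0.012 -0.002 -1.   ] F [ 3.4 -0.7 -7.5] T [-0.03  0.05  0.11] grip 0.503 j7 -1.15 d_tool_cm [ 0.11  0.08 -0.08] turn about tool z 1.091
```

>>> servo_tool(
  deltas=[
    [[0,0,0.01],0.06,3.5],
    [[0,0,0.01],0.06,3.5],
    [[0,0,0.01],0.06,3.5],
    [[0,0,0.01],0.06,3.5],
    [[0,0,0.01],0.06,3.5],
  ],
)

```text
clock: 9.97
position: [0.5337, 0.0196, 0.1389]
ee_rot: [0.804, -0.594, 0.005, -0.003]
ft_force: [5.1, 9.9, -8.7]
grip_width: 0.501
```

```bash
python3 -c "
from h import *
go(.5335,.018,.14,62.9)"
```

```text
clk 9.97 pos [0.5337 0.0196 0.1389] head -72.9 tilt [ 0.012 -0.001 -1.   ] F [ 5.1  9.9 -8.7] T [ 2.28 -0.57  1.6 ] grip 0.501 j7 -1.46 d_tool_cm [ 0.15  0.06 -0.11] turn about tool z 0.772
```

The torque jumped to 1.6 N m at about 2.3 rad, which looks like the bottom stop. I'm pressing a little harder to confirm.

>>> servo_tool(
  deltas=[
    [[0,0,0],0.02,3.5],
    [[0,0,0],0.06,3.5],
    [[0,0,0],0.06,3.5],
    [[0,0,0],0.06,3.5],
  ],
  force=80,
)

```text
clock: 10.3
position: [0.5365, 0.021, 0.1395]
ee_rot: [0.74, -0.673, 0.007, -0.006]
ft_force: [3.3, -0.2, -11.3]
grip_width: 0.492
```

```bash
python3 -c "
from h import *
go(.5335,.018,.14,62.9)"
```

```text
clk 10.30 pos [0.5365 0.021  0.1395] head -84.6 tilt [ 0.019 -0.001 -1.   ] F [  3.3  -0.2 -11.3] T [-0.06 -0.41  0.73] grip 0.492 j7 -1.66 d_tool_cm [ 0.27  0.33 -0.05] turn about tool z 0.568
```

The jaws slipped on the nut (heading changed and torque fell), so I'll release, look at the bar and regrip.

>>> servo_tool(
  deltas=[
    [[0,0,0],0,7.5],
    [[0,0,0],0,7.5],
    [[0,0,0],0,7.5],
    [[0,0,0],0,7.5],
    [[0,0,-2],0,7.5],
    [[0,0,-3],0,7.5],
    [[0,0,-3],0,7.5],
    [[0,0,-2],0,7.5],
    [[-3.5,1.5,0],0,7.5],
    [[-3.8,1.5,0],0,7.5],
    [[-3.8,1.5,0],0,7.5],
    [[-3.8,1.5,0],0,7.5],
  ],
)

```text
clock: 11.3
position: [0.463, 0.1601, 0.2491]
ee_rot: [0.738, -0.675, 0.011, -0.01]
ft_force: [0.7, 0.7, -0.1]
grip_width: 0.873
```

Run:
```python
from h import *
im,d=snap('top','top4'); cv2.imwrite('pics/c5.png',cv2.resize(im[170:220,210:270],None,fx=11,fy=11,interpolation=cv2.INTER_CUBIC))
go(.5335,.018,.24,-84)
```

```text
clk 11.35 pos [0.4589 0.1689 0.2495] head -84.3 tilt [ 0.029  0.003 -1.   ] F [-3.6  8.6  0.2] T [0.45 0.23 0.05] grip 0.880 j7 -1.93 d_tool_cm [15.75 -5.9   1.12] turn about tool z -0.006
```

View pics/c5.png

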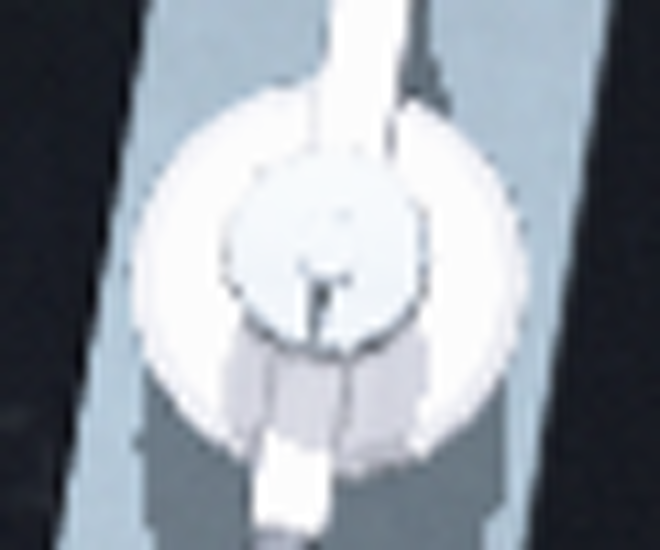

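The bar now points along the arm toward the handle (crop (328,250) to (315,340)). So the nut is bottomed at about 0 and the arm is home. I'm regripping.

>>> servo_tool(
  deltas=[
    [[3.5,-1.3,0],0,7.5],
    [[3.5,-1.3,0],0,7.5],
    [[3.5,-1.3,0],0,7.5],
    [[3.2,-1.2,0],0,7.5],
    [[1.2,-0.4,0],0,7.5],
    [[0,0,0],0,7.5],
  ],
)

```text
clock: 11.85
position: [0.5308, 0.0294, 0.2555]
ee_rot: [0.75, -0.662, 0.012, -0.014]
ft_force: [0.1, 1.1, -0.8]
grip_width: 0.876
```

```bash
python3 -c "
from h import *
go(.5335,.018,.14,-84)"
```

```text
clk 11.85 pos [0.5308 0.0294 0.2555] head -82.9 tilt [ 0.036  0.005 -0.999] F [ 0.1  1.1 -0.8] T [ 0.03  0.06 -0.02] grip 0.876 j7 -1.61 d_tool_cm [ 1.17  0.3  11.54] turn about tool z 0.02
```

>>> servo_tool(
  deltas=[
    [[1.2,0.3,1.0],0,7.5],
    [[0,0,2.5],0,7.5],
    [[0,0,2.5],0,7.5],
    [[0,0,2.0],0,7.5],
    [[0,0,0],0,7.5],
  ],
)

```text
clock: 12.27
position: [0.5334, 0.0193, 0.1759]
ee_rot: [0.751, -0.66, 0.014, -0.016]
ft_force: [0.3, -0.5, -0.3]
grip_width: 0.88
```

```bash
python3 -c "
from h import *
go(.5335,.018,.14,-84)"
```

```text
clk 12.27 pos [0.5334 0.0193 0.1759] head -82.7 tilt [ 0.042  0.006 -0.999] F [ 0.3 -0.5 -0.3] T [-0.02  0.09  0.01] grip 0.880 j7 -1.61 d_tool_cm [0.13 0.16 3.59] turn about tool z 0.023
```

>>> servo_tool(
  deltas=[
    [[0.1,0.1,2.0],0,7.5],
    [[0,0.0,1.6],0,7.5],
    [[0,0,0],0,5.5],
    [[0,0,0],0,4.5],
    [[0,0,0],0,3.5],
    [[0,0,0],0,3.5],
    [[0,0,0],0,3.5],
    [[0,0,0],0,3.5],
  ],
  force=50,
)

```text
clock: 12.93
position: [0.5346, 0.0209, 0.1444]
ee_rot: [0.753, -0.658, 0.015, -0.017]
ft_force: [4.6, -1.7, -12.7]
grip_width: 0.497
```

```bash
python3 -c "
from h import *
go(.5335,.018,.14,5.5)"
```

```text
clk 12.93 pos [0.5346 0.0209 0.1444] head -82.3 tilt [ 0.045  0.006 -0.999] F [  4.6  -1.7 -12.7] T [ 0.07 -0.75  0.03] grip 0.497 j7 -1.61 d_tool_cm [0.27 0.16 0.43] turn about tool z -1.533
```

>>> servo_tool(
  deltas=[
    [[0,0,0],-0.1,3.5],
    [[0,0,0],-0.1,3.5],
    [[0,0,-0.01],-0.1,3.5],
    [[0,0,-0.01],-0.1,3.5],
    [[0,0,-0.01],-0.1,3.5],
    [[0,0,-0.01],-0.1,3.5],
    [[0,0,-0.01],-0.1,3.5],
    [[0,0,-0.01],-0.1,3.5],
    [[0,0,-0.01],-0.1,3.5],
    [[0,0,-0.01],-0.1,3.5],
    [[0,0,-0.01],-0.1,3.5],
    [[0,0,-0.01],-0.1,3.5],
  ],
)

```text
clock: 13.93
position: [0.5342, 0.0212, 0.1468]
ee_rot: [0.995, -0.095, 0.02, -0.009]
ft_force: [6.5, -0.8, -13.3]
grip_width: 0.494
```

```bash
python3 -c "
from h import *
go(.5335,.018,.14,7.7)"
```

```text
clk 13.93 pos [0.5342 0.0212 0.1468] head -11.0 tilt [ 0.042  0.013 -0.999] F [  6.5  -0.8 -13.3] T [ 0.26 -0.05 -0.09] grip 0.494 j7 -0.38 d_tool_cm [-0.03  0.34  0.68] turn about tool z -0.326
```

>>> servo_tool(
  deltas=[
    [[0,0,0],-0.1,3.5],
    [[0,0,0],-0.1,3.5],
    [[0,0,0],-0.1,3.5],
    [[0,0,0],-0.02,3.5],
    [[0,0,0],0,3.5],
    [[0,0,0],0,3.5],
    [[0,0,0],0,3.5],
  ],
)

```text
clock: 14.52
position: [0.5341, 0.0211, 0.1472]
ee_rot: [0.997, 0.076, 0.021, -0.006]
ft_force: [5.9, -2.1, -13.7]
grip_width: 0.499
```

Run:
```python
from h import *
go(.5335,.018,.14,7.7)
im,d=snap('top','top5'); a=cv2.resize(im[130:250,180:310],None,fx=4,fy=4,interpolation=cv2.INTER_CUBIC)
im,d=snap('side','side5'); b=cv2.resize(im[150:270,220:290],None,fx=4,fy=4,interpolation=cv2.INTER_CUBIC)
cv2.imwrite('pics/c6.png',np.hstack([a,b]))
```

```text
clk 14.52 pos [0.5341 0.0211 0.1472] head 8.7 tilt [ 0.04   0.015 -0.999] F [  5.9  -2.1 -13.7] T [-0.06 -0.25 -0.09] grip 0.499 j7 -0.04 d_tool_cm [-0.13  0.3   0.71] turn about tool z 0.018
```

View pics/c6.png

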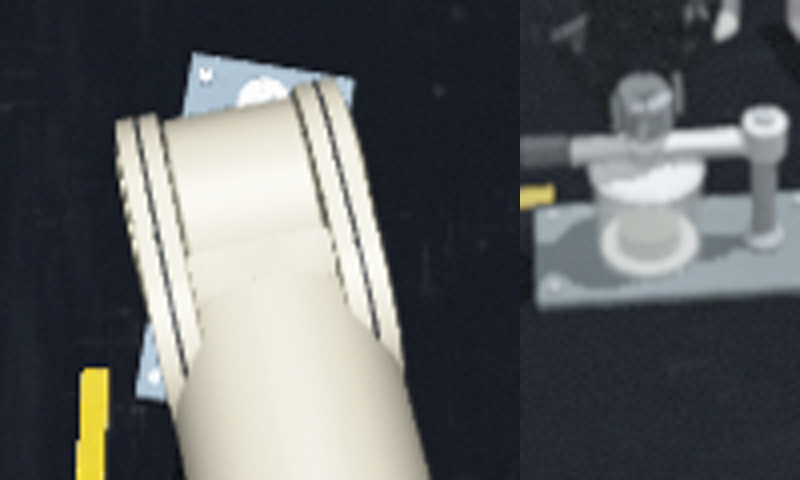

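```bash
python3 -c "
from h import *
go(.5335,.018,.14,7.7); print(telemetry.get_obs()['joint_velocities'].round(4)); order.hand_in()"
```

```text
clk 14.62 pos [0.5341 0.0211 0.1472] head 8.7 tilt [ 0.04   0.015 -0.999] F [  7.2  -0.6 -13. ] T [-0.05 -0.23 -0.05] grip 0.498 j7 -0.04 d_tool_cm [-0.13  0.3   0.71] turn about tool z 0.018
[ 0.0005 -0.0024  0.0004  0.0004  0.0017 -0.0009  0.0004]
the job is handed in; nothing more can be done
```

The jar is closed and the nut is backed off about 91° (1.59 rad by tool heading). I handed the job in at 14.6 s with the gripper still holding the nut at a 50 N setting and the arm at rest.

- **Lid arm:** I pushed the handle along its arc until it met its stop at about 30 N. The top view showed the lid centred over the jar. At hand-in the side view still showed it over the jar.
- **Nut tightening:** I turned it clockwise about 2.3 rad until the torque rose to about 1.6 N m. When I pressed harder to confirm, the jaws slipped on the nut. I let go, saw the bar pointing along the arm toward the handle (nut angle about 0), then regripped before backing off.
- **Checks that weren't clean:** At the end the tool sat about 3 mm off my estimate of the nut's centre, within the arm's 0.06 rad allowance. The wrist also read about 13 N of vertical force. The final nut angle comes from the tool heading only, because the gripper hides the bar.
- **Bottles and beaker:** the robot stayed well clear of all three. I did not measure their positions again at the end.

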